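# Clear the blower out of the lens-filter case and snap its lid shut

### The arm

A 6-joint arm with a two-finger parallel gripper is mounted at the origin on the work surface. World frame = base frame: x ahead of the robot, y to its left, z up, the work surface at z = 0. Lengths are in m, angles in degrees, forces in N, time in s.
With the tool pointing down it reaches from about 0.3 to 0.75 m from the base axis. Payload 8.5 kg.
Tool frame: the origin (TCP) lies at the very end of the fingers, on their centre line; the grasp point (between the pads) lies env.pinch_z behind it (env.pinch_z is the distance from the TCP to the grasp point, in m); z points along the fingers, y is the line along which they close (so a half turn about z gives the same grasp; the last joint's range is limited). The gripper opens to 85 mm and grips with 20 to 120 N. Pads are 22 mm wide; open, the fingers measure 114 mm over their backs; the gripper's body (76 mm by 85 mm) begins 54 mm behind the grasp point. The pads swing forward as they close: fully open they stand 13 mm farther back than shut.
Start: joints at [63.638, 21.807, 74.336, -0, 83.858, -12.336], TCP at [0.133, 0.534, 0.231] pointing down, gripper open.
Joint ranges: [-178.18, 178.18], [-50.72, 133.34], [12.68, 142.11], [-81.47, 261.47], [9.98, 163.14], [-165.26, 165.26]. Speed limits (degrees/s): [136.94, 136.94, 180, 180, 180, 180].

### API

Orientations are given as a 3x3 rotation matrix whose columns are the frame's x, y, z axes.
In Python, from rig import telemetry, get_image, env gives the robot as it stands. The module is installed in compiled form; this text tells all that it offers.
- The arm moves only by the tool apply_moves, never from a script. Its argument "series" is a list of rows, each a list of 7 numbers: the shift along the tool's x, y, z in mm, then the turn, a rotation vector about the tool's x, y, z in degrees, then the opening, from 0 (shut) to 1 (fully open). A call has 1 to 12 rows; each row shifts and turns the commanded pose from where the row before left it, along the tool's axes as they then stand; what a row does not reach is not made up. A row lasts 1/8 s, in which the tool goes at most 62.5 mm and 10.7 degrees, less where a joint would pass 70% of its speed; a pose out of reach is approached as far as the arm can. A call with a gripper value outside its range is refused whole. The fingers move at their own pace and stop on an object; "grip_force" is the grip in N (left out, the last holds). Time passes only in rows, so rows that do not move let the fingers close. It gives the time, the measured TCP pose, the force, the opening and the grip force at its end, in the units of the state.
- telemetry.observe(): the state, without advancing time (a new reading comes with each control period).
- get_image(name): name is "scene" or "top" or "wrist"; returns a dict with "frame" (400x640x3 uint8, red, green, blue), "z_map" (400x640 float32, m along the optical axis (not along the pixel's ray), 0 where there is no reading), "vertical_fov" (degrees; the focal length in pixels is half the picture's height over the tangent of half this angle, whatever the lens; pixels are square), "cx", "cy" (the principal point, pixels), "eye" and "attitude" of the camera in the world; the wrist camera has in their place "mount" (4x4, takes a point from camera to tool coordinates, whose origin is the TCP and whose axes are the flange's). Camera axes: x right, y up, looking along -z (the intrinsics and any distortion apply to the point x, -y, -z); pixel columns grow to the right and rows downward; lengths in m; the calibration is good to about 2 mm. A picture is of the moment at which its call begins: read the wrist's pose just before it.
- env.close_job(): hands the job in; it is judged then, once.
The state is a dict: "time_s": time; "q": joint angles; "qvel": joint speeds; "joint_efforts": joint torques, N m; "position": TCP position; "tool_rot": TCP orientation; "ft_force": force on the tool from outside, world axes, zero at the start; "wrist_torque": the same for the moment, N m; "grip_width": finger opening in m; "gripper_force": force on a finger pad.
Only numpy, scipy, OpenCV 4.12 (cv2) and the standard library are available. Lean on these libraries where they do the work, as an engineer would, in place of code of your own. Each camera call takes 0.05 s, during which the arm holds its last target. There are 200 camera calls.

### The job

The dust blower has been left in the open orange filter case, so the lid cannot close. Take it out and lay it on its side, lengthwise, within the outline of the blue mat on the turntable, then close the case lid and press it down at the front until it snaps fully shut. Leave the two lenses standing where they are on the turntable and do not disturb the cup, the clear filter box or the hex key.

Things in the scene. Friction and masses are not known exactly. Their poses are not given: they have to be found in the camera images.
- blower: Red rubber dust blower, 140 mm long, lying in the case: bulb 52 mm dia., four tail fins, thin black nozzle (10 mm dia., 54 mm long). Origin on its underside below mid-length; x runs along it to the nozzle tip, z up. Bulb x -70 to +16 mm, full width x -45 to -10 mm; fins x -70 to -44 mm, reaching 26 mm sideways, up and down, so it does not roll. About 90 g, grips well.
- blower_mid (a point): Point on the blower's axis at the middle of its length, 26 mm above its underside.
- blower_bulb (a point): Point on the blower's axis in the thickest part of the bulb (52 mm wide there), 28 mm from blower_mid towards the fins, 26 mm above the underside: the place to grip.
- case: Orange plastic filter case, fixed to the shelf, outer 160 mm (x) x 200 mm (y) x 50 mm high, walls 4 mm. Inside is a dark foam bed 25 mm above the shelf (25 mm below the rim) with two flat round filters sunk in it. Origin under the centre; the lid is hinged along the +x rim, the front is the -x side.
- lid (a joint): Lid angle, rad: 0 shut, grows as it opens, limit 2.05; starts at 1.75 to 1.95. The hinge is stiff: the lid stays where left, about 2 N at its free edge moves it. A plate 160 mm (hinge to free edge) x 200 x 10 mm thick. A snap ridge stops it at about 0.055 rad (front edge 9 mm high); pressed past that with about 12 N at the front edge it holds itself shut.
- lid_front (a point): Middle of the lid's free edge, on its outer face (upper when shut; 60 mm above the shelf when shut). A black latch tab, 50 mm wide, extends 8 mm beyond this edge. Its x axis runs in the lid from free edge to hinge, z is the outward normal of the lid's outer face.
- lid_hinge (a point): Middle of the hinge line, on the +x rim of the case, 50 mm above the shelf, on the lid's inner face; the lid turns about the case's y axis here.
- turntable: Round grey foot of the turntable, 170 mm diameter, fixed. Origin under its centre on the shelf. It carries a white plastic platter, 300 mm in diameter, top 28 mm above the shelf, which turns on a stiff bearing (about 0.15 N m).
- mat_centre (a point): Centre of the blue mat, a flat rectangle 84 mm (x) x 170 mm (y) marked on the platter's top, 28 mm above the shelf, 70 mm from the platter's centre. Its y axis runs along the mat's length, z up; the lenses stand in its +x direction.
- lens_tall: Black camera lens with red ring, 70 mm diameter, 95 mm high, loose, standing on the platter. Origin under its centre.
- lens_short: Black camera lens with gold ring, 72 mm diameter, 70 mm high, loose, standing on the platter. Origin under its centre.
- cup: White ceramic cup with black lens caps, 80 mm diameter, 85 mm high, loose. Origin under its centre.
- filter_case: Clear flat plastic filter box, 90 x 90 x 14 mm, loose. Origin under its centre.
- hex_key: Steel L-shaped hex key, 8 mm thick, long arm 100 mm, short arm 30 mm, loose on the shelf. Origin under the middle of the long arm.
There are look-alikes about, which are no part of the job. Of the things like the blower, leave any that is yellow; of the rest the larger one is meant.

How it is judged (in metres and radians):
On the way, in this order (a step that is already met when the one before it is completed fails the run):
1. the blower lies within the mat, let go, while the lid is still open (x of blower_mid in the frame of mat_centre between -0.025 and 0.025 m and y of blower_mid in the frame of mat_centre between -0.03 and 0.03 m and z of blower_mid in the frame of mat_centre below 0.034 m and angle between the x axis of blower and the y axis of mat_centre, either way round below 0.3 rad and contact force between the fingers and blower below 0.2 N and value of joint lid above 0.3 rad), for 0.2 s.
2. the lid is pressed shut past its snap (value of joint lid below 0.02 rad), for 0.2 s.
At the end, for the whole second after the job is handed in: The blower lies at rest on its side on the blue mat: its middle within 25 mm of the mat's centre across and 30 mm along, its length within 0.3 rad of the mat's length (either way round); the lid is shut past its snap (angle below 0.02 rad) and stays so; both lenses stand upright (x of blower_mid in the frame of mat_centre between -0.025 and 0.025 m and y of blower_mid in the frame of mat_centre between -0.03 and 0.03 m and z of blower_mid in the frame of mat_centre between 0.018 and 0.034 m and angle between the x axis of blower and the y axis of mat_centre, either way round below 0.3 rad and linear speed of blower below 0.02 m/s and value of joint lid below 0.02 rad and angle between each of lens_tall, lens_short's own z axis and vertical below 0.1 rad); the robot touches nothing.
It fails at once if a lens is tipped, or pushed more than 40 mm from its start (angle between any of lens_tall, lens_short's own z axis and vertical above 0.35 rad or distance of any of lens_tall, lens_short from where it was at the start of the episode above 0.04 m).
It fails at once if the cup, the filter box or the hex key is pushed more than 25 mm (distance of any of cup, filter_case, hex_key from where it was at the start of the episode above 0.025 m).
It also fails if it takes over 59 s, if anything falls off the work surface, if the arm or the gripper's body presses on something with over 40 N, if the wrist force passes 120 N, or if a joint passes its speed limit or range.

## Working session

There is one attempt and no reset: what is moved stays moved. The work goes in short steps, Python scripts to look and compute and a tool call to move; the robot and the scene stay as the last step left them, time stands still between calls to the robot, and variables do not carry over. Pictures are saved under pics/ and viewed, at most 10 in all, crops included, and the job is handed in when it is done.

Besides the shell and the picture viewer there is one more tool, called after "Emit:" as name(argument=value, ...), one argument or row to a line, values as JSON. apply_moves: Moves the arm, as the interface text tells. Its arguments: {"type":"object","properties":{"series":{"type":"array"},"grip_force":{"type":"number"}},"required":["series"]}

```bash
mkdir -p pics; cat > h.py <<'E'
import numpy as np, cv2
from rig import telemetry, get_image, env
def pts(im, T=None):
    h,w=im["z_map"].shape; f=h/2/np.tan(np.radians(im["vertical_fov"]/2))
    v,u=np.mgrid[0:h,0:w]; z=im["z_map"]
    P=np.stack([(u-im["cx"])/f*z, -(v-im["cy"])/f*z, -z],-1)
    return P@np.array(im["attitude"]).T+np.array(im["eye"])
def save(im,n): cv2.imwrite(f"pics/{n}.png",cv2.cvtColor(im["frame"],cv2.COLOR_RGB2BGR))
E
python3 - <<'E'
from h import *
for n in("top","scene"):
    im=get_image(n); save(im,n+"0"); np.savez(n+"0.npz",P=pts(im),f=im["frame"],z=im["z_map"])
    print({k:v for k,v in im.items() if k not in("frame","z_map")})
s=telemetry.observe(); print(s); print(env.pinch_z)
E
```

```text
{'vertical_fov': 48.304977837852284, 'cx': 317.79044637414603, 'cy': 199.74807733192668, 'eye': array([ 0.27267048, -0.02833876,  1.41677671]), 'attitude': array([[ 0.01744571,  0.98133496, -0.19151328],
       [-0.99983337,  0.01815202,  0.00193413],
       [ 0.00537438,  0.19144763,  0.98148812]])}
{'vertical_fov': 52.2332704766121, 'cx': 324.23264492950403, 'cy': 195.84360779190888, 'eye': array([ 1.29767435, -0.5165486 ,  0.92200484]), 'attitude': array([[ 0.55668046, -0.56523721,  0.60878056],
       [ 0.83057919,  0.39251536, -0.39505683],
       [-0.0156549 ,  0.72556088,  0.68797989]])}
{'time_s': 0.1, 'q': array([ 6.36395191e+01,  2.18369701e+01,  7.43779000e+01,  1.54551961e-03,
        8.38572518e+01, -1.23372966e+01]), 'qvel': array([-0.00278807, -0.05162212, -0.02573729,  0.00148969, -0.010065  ,
       -0.05753333]), 'joint_efforts': array([ 4.00437828e-03, -4.49221301e+01, -2.31654453e+01, -1.34601319e-04,
        3.77516815e-03, -4.30887326e-05]), 'position': array([0.13316984, 0.53337907, 0.23078979]), 'tool_rot': array([[-9.70196966e-01,  2.42316957e-01, -5.82943468e-04],
       [ 2.42317479e-01,  9.70196369e-01, -1.11596661e-03],
       [ 2.95152002e-04, -1.22396482e-03, -9.99999207e-01]]), 'ft_force': array([-0.38868689, -0.8173957 , -1.18940395]), 'wrist_torque': array([0.01982157, 0.00189048, 0.00365668]), 'gripper_force': 0.0, 'grip_width': 0.08552997780389109}
0.0187
```

View pics/top0.png

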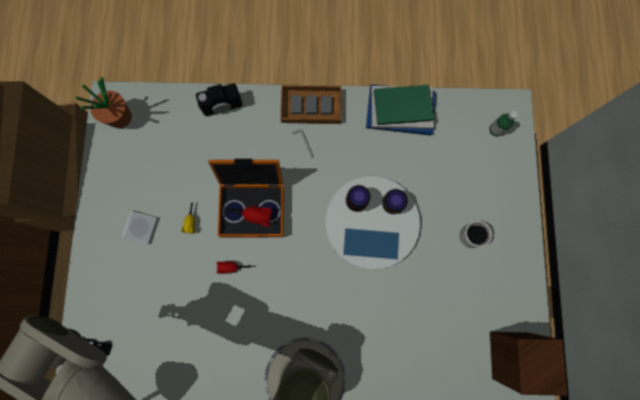

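View pics/scene0.png

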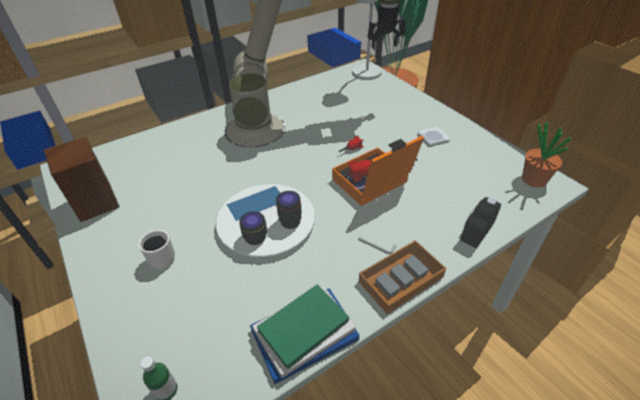

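The top view shows the orange case at (250,207) with the red blower inside at (257,215), and the small red decoy at (235,267). The mat is at (371,243), with the lenses at (358,198) and (396,201). The lid is open on the far (+x) side.

```bash
python3 - <<'E'
from h import *
d=np.load("top0.npz"); P=d["P"]; f=d["f"]
hsv=cv2.cvtColor(f,cv2.COLOR_RGB2HSV); H,S,V=[hsv[...,i].astype(int) for i in range(3)]
def box(a,b,c,e):
    m=np.zeros(H.shape,bool); m[b:e,a:c]=True; return m
def rep(n,m):
    q=P[m&(d["z"]>0)]; r=cv2.minAreaRect(q[:,:2].astype(np.float32)*1000)
    print(n,len(q),"med",q.mean(0).round(3),"zr",np.percentile(q[:,2],[5,50,95]).round(3),"rect",np.round(r[0],0),np.round(r[1],0),round(r[2],1))
red=((H<5)|(H>174))&(S>170)&(V>60)
rep("red case",red&box(225,180,285,236))
rep("decoy",red&box(210,255,260,280))
rep("mat",(H>95)&(H<115)&(S>100)&box(335,220,410,265))
rep("platter",(P[...,2]>.018)&(P[...,2]<.036)&box(310,160,440,280))
rep("orange",(H>6)&(H<18)&(S>150)&(P[...,2]<.07)&(P[...,2]>.03)&box(205,150,295,245))
rep("lidhi",(P[...,2]>.16)&box(205,140,295,200))
rep("lensL",(P[...,2]>.06)&box(335,175,378,215))
rep("lensR",(P[...,2]>.06)&box(378,175,415,220))
rep("redhi",red&(P[...,2]>.06)&box(225,180,285,236))
np.set_printoptions(linewidth=250)
c=f[150:245,200:300]; c=cv2.resize(c,None,fx=6,fy=6,interpolation=cv2.INTER_CUBIC); c=np.clip(c.astype(float)*1.6,0,255).astype(np.uint8)
cv2.imwrite("pics/crop.png",cv2.cvtColor(c,cv2.COLOR_RGB2BGR))
E
```

```text
red case 421 med [0.485 0.154 0.068] zr [0.048 0.071 0.079] rect [488. 160.] [86. 50.] 79.2
decoy 182 med [0.327 0.245 0.034] zr [0.028 0.034 0.04 ] rect [327. 245.] [31. 56.] 2.2
mat 1283 med [ 0.408 -0.199  0.028] zr [0.024 0.028 0.033] rect [ 409. -199.] [163.  78.] 86.2
platter 5906 med [ 0.464 -0.2    0.028] zr [0.023 0.028 0.032] rect [ 478. -202.] [297. 297.] 45.3
orange 478 med [0.509 0.175 0.047] zr [0.033 0.047 0.064] rect [506. 178.] [166. 198.] 1.4
lidhi 790 med [0.611 0.181 0.194] zr [0.164 0.199 0.218] rect [611. 182.] [ 26. 199.] 0.6
lensL 509 med [ 0.535 -0.148  0.119] zr [0.085 0.123 0.128] rect [ 538. -148.] [69. 68.] 0.9
lensR 514 med [ 0.532 -0.262  0.096] zr [0.078 0.098 0.103] rect [ 533. -264.] [72. 74.] 22.2
redhi 376 med [0.486 0.154 0.071] zr [0.063 0.071 0.079] rect [488. 160.] [85. 49.] 80.0
```

View pics/crop.png

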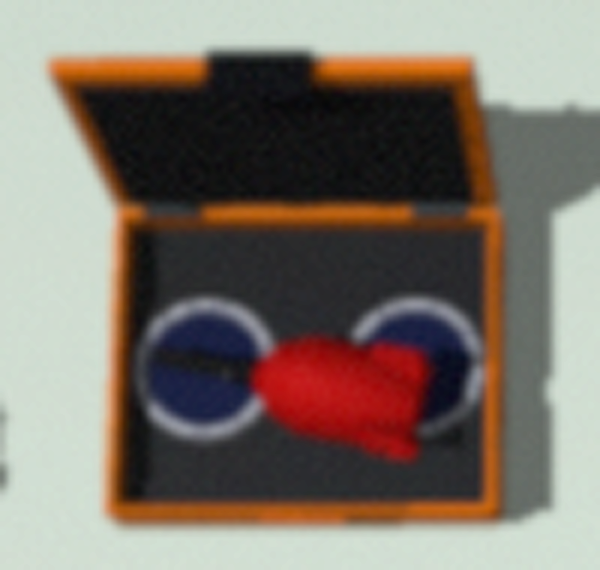

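The crop shows the nozzle pointing image-left (+y): tip at crop (160,357), fins ending near (418,405). The axis is about 10.7° from +y towards +x. Next I move above the blower.

Emit:
apply_moves(
  series=[
    [-39.5,-25,2,0,0,0,0.75],
    [-39.5,-25,2,0,0,0,0.75],
    [-39.5,-25,2,0,0,0,0.75],
    [-39.5,-25,2,0,0,0,0.75],
    [-39.5,-25,2,0,0,0,0.75],
    [-39.5,-25,2,0,0,0,0.75],
    [-39.5,-25,2,0,0,0,0.75],
    [-39.5,-25,2,0,0,0,0.75],
    [-39.5,-25,2,0,0,0,0.75],
    [-39.5,-25,2,0,0,0,0.75],
    [-39.5,-26,2,0,0,0,0.75],
  ],
)

```text
time_s: 1.48
position: [0.4887, 0.1592, 0.209]
tool_rot: [[-0.97, 0.243, -0.001], [0.243, 0.97, 0.0], [0.001, -0.0, -1.0]]
ft_force: [0.3, 0.2, 0.2]
grip_width: 0.0641
gripper_force: 0.0
```

Emit:
apply_moves(
  series=[
    [0,0,0,0,0,9.6,0.75],
    [0,0,0,0,0,9.6,0.75],
    [0,0,0,0,0,9.6,0.75],
    [0,0,0,0,0,9.6,0.75],
    [0,0,0,0,0,9.6,0.75],
    [0,0,0,0,0,9.6,0.75],
    [0,0,0,0,0,9.6,0.75],
    [0,0,0,0,0,9.6,0.75],
    [0,0,0,0,0,9.6,0.75],
    [0,0,0,0,0,0,0.75],
    [0,0,0,0,0,0,0.75],
  ],
)

```text
time_s: 2.85
position: [0.4879, 0.1605, 0.2092]
tool_rot: [[0.178, 0.984, -0.0], [0.984, -0.178, -0.0], [-0.0, -0.0, -1.0]]
ft_force: [0.1, -0.3, -1.6]
grip_width: 0.0644
gripper_force: 0.0
```

```bash
cat >> h.py <<'E'
def wrist():
    s=telemetry.observe(); im=get_image("wrist"); M=np.array(im["mount"]); R=np.array(s["tool_rot"])
    im["attitude"]=R@M[:3,:3]; im["eye"]=R@M[:3,3]+s["position"]; return s,im,pts(im)
def rect(q): 
    r=cv2.minAreaRect(q[:,:2].astype(np.float32)*1000); return np.round(r[0]),np.round(r[1]),round(r[2],1)
E
python3 - <<'E'
from h import *
s,im,P=wrist(); save(im,"w1"); print(s["position"],s["tool_rot"].round(3),s["grip_width"])
hsv=cv2.cvtColor(im["frame"],cv2.COLOR_RGB2HSV).astype(int); H,S,V=hsv[...,0],hsv[...,1],hsv[...,2]
red=((H<5)|(H>174))&(S>150)&(V>40)&(im["z_map"]>0)&(P[...,0]>.42)
q=P[red&(P[...,2]>.035)]; print("red",rect(q),np.percentile(q[:,2],[2,50,98]))
# axis: PCA of red+ widths
c=q[:,:2]-q[:,:2].mean(0); w,v=np.linalg.eigh(c.T@c); print("mean",q.mean(0),"axis",np.degrees(np.arctan2(v[1,1],v[0,1])))
# nozzle: dark points higher than foam & filters
dk=(V<70)&(S<120)&(P[...,2]>.042)&(P[...,2]<.062)&(P[...,0]>.45)&(P[...,0]<.56)&(P[...,1]>.19)&(P[...,1]<.262)
q=P[dk]; print("nozzle",len(q)); 
if len(q)>20: print(rect(q))
og=(H>6)&(H<18)&(S>140)&(P[...,2]>.042)&(P[...,2]<.056); q=P[og]; print("rim",rect(q),q[:,0].min(),q[:,0].max(),q[:,1].min(),q[:,1].max())
E
```

```text
[0.48785966 0.16049685 0.20919146] [[ 0.178  0.984 -0.   ]
 [ 0.984 -0.178 -0.   ]
 [-0.    -0.    -1.   ]] 0.06435094935474132
red (array([489., 160.]), array([86., 50.]), 79.6) [0.05710508 0.07051831 0.07603741]
mean [0.4888573  0.16054915 0.0695585 ] axis 79.86748803444387
nozzle 780
(array([501., 230.]), array([51., 12.]), 80.0)
rim (array([505., 179.]), array([162., 199.]), 1.2) 0.42389169213280675 0.5880197364478374 0.07921836220471903 0.28019016665513374
```

View pics/w1.png

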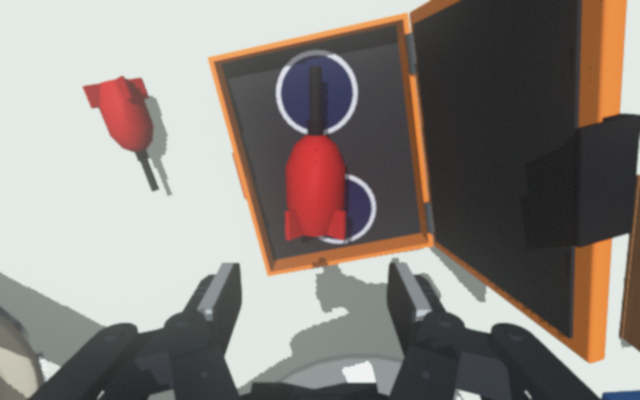

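The wrist view shows the blower at (315,190), aligned with the tool and centred. I descend and grip.

Emit:
apply_moves(
  series=[
    [0,1,30,0,0,0,0.75],
    [0,0,40,0,0,0,0.75],
    [0,0,40,0,0,0,0.75],
    [0,0,35,0,0,0,0.75],
    [0,0,20,0,0,0,0.75],
    [0,0,10,0,0,0,0.75],
    [0,0,0,0,0,0,0.75],
    [0,0,0,0,0,0,0.2],
    [0,0,0,0,0,0,0.2],
    [0,0,0,0,0,0,0.2],
    [0,0,0,0,0,0,0.2],
    [0,0,0,0,0,0,0.2],
  ],
  grip_force=30,
)

```text
time_s: 4.4
position: [0.4896, 0.1604, 0.0352]
tool_rot: [[0.181, 0.984, 0.002], [0.984, -0.181, 0.0], [0.001, 0.002, -1.0]]
ft_force: [0.0, -0.7, 6.8]
grip_width: 0.0511
gripper_force: 31.6
```

Emit:
apply_moves(
  series=[
    [0,0,-10,0,0,0,0.2],
    [0,0,-25,0,0,0,0.2],
    [0,0,-40,0,0,0,0.2],
    [0,0,-40,0,0,0,0.2],
    [0,0,-30,0,0,0,0.2],
    [0,0,0,0,0,0,0.2],
  ],
)

```text
time_s: 5.15
position: [0.4894, 0.1605, 0.1815]
tool_rot: [[0.181, 0.984, 0.004], [0.984, -0.181, 0.0], [0.001, 0.004, -1.0]]
ft_force: [-0.8, 0.5, -1.3]
grip_width: 0.0512
gripper_force: 31.7
```

```bash
python3 - <<'E'
from h import *
s=telemetry.observe(); print(s["position"],s["tool_rot"].round(3),s["grip_width"],s["gripper_force"])
im=get_image("top"); P=pts(im)
hsv=cv2.cvtColor(im["frame"],cv2.COLOR_RGB2HSV).astype(int); H,S,V=hsv[...,0],hsv[...,1],hsv[...,2]
m=(H>95)&(H<115)&(S>100)&(P[...,0]<.46)&(P[...,1]<-.08)&(P[...,1]>-.33)&(P[...,2]<.04); print("mat",rect(P[m]))
s,im,P=wrist(); save(im,"w2")
hsv=cv2.cvtColor(im["frame"],cv2.COLOR_RGB2HSV).astype(int); H,S,V=hsv[...,0],hsv[...,1],hsv[...,2]
red=((H<5)|(H>174))&(S>150)&(V>40)&(P[...,2]>.1); q=P[red]; print("red",rect(q),np.percentile(q[:,2],[2,50,98]))
E
```

```text
[0.48944782 0.16046859 0.18150881] [[ 0.181  0.984  0.004]
 [ 0.984 -0.181  0.   ]
 [ 0.001  0.004 -1.   ]] 0.05120341749615594 31.746517717838287
mat (array([ 409., -199.]), array([164.,  78.]), 86.1)
red (array([494., 183.]), array([110.,  50.]), 78.5) [0.19985325 0.21511841 0.22041702]
```

View pics/w2.png

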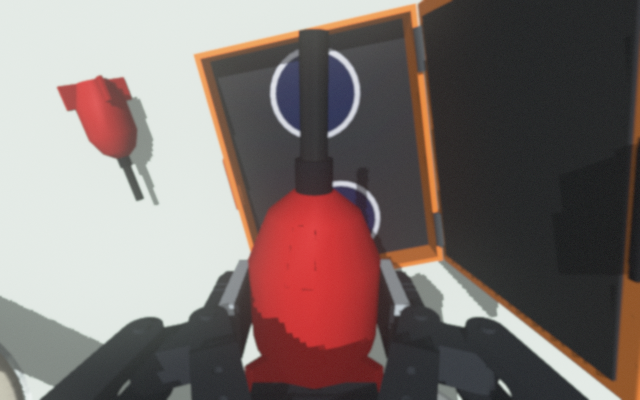

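Held firmly and straight. I carry it over the mat.

Emit:
apply_moves(
  series=[
    [-30,-1,0,0,0,0,0.2],
    [-50,-1,0,0,0,0,0.2],
    [-50,-1,0,0,0,0,0.2],
    [-50,-1,0,0,0,0,0.2],
    [-50,-1,0,0,0,0,0.2],
    [-50,-1,0,0,0,0,0.2],
    [-50,-1,0,0,0,0,0.2],
    [-40,-1,0,0,0,0,0.2],
    [-26,-2,0,0,0,0,0.2],
    [0,0,0,0,0,-6.5,0.2],
    [0,0,0,0,0,0,0.2],
  ],
)

```text
time_s: 6.62
position: [0.4069, -0.2271, 0.1782]
tool_rot: [[0.07, 0.998, -0.002], [0.998, -0.07, 0.002], [0.002, -0.002, -1.0]]
ft_force: [-0.3, 0.8, -0.9]
grip_width: 0.0513
gripper_force: 31.7
```

Emit:
apply_moves(
  series=[
    [0,0,35,0,0,0,0.2],
    [0,0,35,0,0,0,0.2],
    [0,0,30,0,0,0,0.2],
    [0,0,20,0,0,0,0.2],
    [0,0,12,0,0,0,0.2],
    [0,0,6,0,0,0,0.2],
    [0,0,0,0,0,0,0.2],
    [0,0,0,0,0,0,0.2],
  ],
)

```text
time_s: 7.62
position: [0.4077, -0.2275, 0.0419]
tool_rot: [[0.069, 0.998, 0.001], [0.998, -0.069, -0.001], [-0.001, 0.001, -1.0]]
ft_force: [-0.5, -0.6, -1.9]
grip_width: 0.0507
gripper_force: 31.7
```

Lower the last 3–4 mm, release and back off upwards.

Emit:
apply_moves(
  series=[
    [0,0,2,0,0,0,0.2],
    [0,0,1.5,0,0,0,0.2],
    [0,0,0,0,0,0,0.2],
    [0,0,0,0,0,0,0.75],
    [0,0,0,0,0,0,0.8],
    [0,0,0,0,0,0,0.8],
    [0,0,-5,0,0,0,0.8],
    [0,0,-25,0,0,0,0.8],
    [0,0,-40,0,0,0,0.8],
    [0,0,-50,0,0,0,0.8],
    [0,0,-50,0,0,0,0.8],
    [0,0,0,0,0,0,0.8],
  ],
)

```text
time_s: 9.12
position: [0.4084, -0.2282, 0.2113]
tool_rot: [[0.068, 0.998, 0.006], [0.998, -0.068, -0.005], [-0.005, 0.006, -1.0]]
ft_force: [-0.2, 0.1, -1.3]
grip_width: 0.0683
gripper_force: 0.0
```

```bash
python3 - <<'E'
from h import *
s,im,P=wrist(); save(im,"w3"); print(s["position"])
hsv=cv2.cvtColor(im["frame"],cv2.COLOR_RGB2HSV).astype(int); H,S,V=hsv[...,0],hsv[...,1],hsv[...,2]
red=((H<5)|(H>174))&(S>150)&(V>40)&(P[...,2]>.035)&(P[...,2]<.1); q=P[red&(P[...,0]<.47)]; print("red",rect(q),np.percentile(q[:,2],[2,50,98]))
m=(H>95)&(H<115)&(S>100)&(P[...,0]<.46)&(P[...,1]<-.08)&(P[...,1]>-.33)&(P[...,2]<.04); print("mat",rect(P[m]))
# lid geometry from top camera data
im=get_image("top"); P=pts(im); f=im["frame"]
hsv=cv2.cvtColor(f,cv2.COLOR_RGB2HSV).astype(int); H,S,V=hsv[...,0],hsv[...,1],hsv[...,2]
q=P[(P[...,0]>.59)&(P[...,0]<.66)&(P[...,1]>.1)&(P[...,1]<.26)&(P[...,2]>.07)]
c=q-q.mean(0); w,v=np.linalg.eigh(c.T@c); print("lid",len(q),q.mean(0),v[:,0],q.min(0),q.max(0))
d=(H>6)&(H<18)&(S>140)&(P[...,2]>.17)&(P[...,1]>.05)&(P[...,1]<.3)&(P[...,0]>.58);q=P[d];print("edge",rect(q),q.mean(0),np.percentile(q[:,2],[5,50,95]))
d=(V<60)&(P[...,2]>.17)&(P[...,1]>.1)&(P[...,1]<.26)&(P[...,0]>.6);q=P[d];print("tab",rect(q),q.mean(0),q.max(0))
E
```

```text
[ 0.40841135 -0.22815478  0.21133149]
red (array([ 408., -226.]), array([37., 83.]), 2.1) [0.06069996 0.07154813 0.07768048]
mat (array([ 409., -193.]), array([146.,  80.]), 86.2)
lid 1194 [0.60426481 0.17821798 0.16316418] [ 0.98244294  0.02261771 -0.18518725] [0.59007049 0.10005033 0.07516982] [0.62436625 0.25999521 0.22290368]
edge (array([613., 180.]), array([ 16., 194.]), 1.1) [0.61357985 0.17978498 0.20143423] [0.18653186 0.20318307 0.2098097 ]
tab (array([610., 180.]), array([ 20., 159.]), 0.3) [0.60847708 0.17958786 0.19610323] [0.62064257 0.25999521 0.22290368]
```

View pics/w3.png

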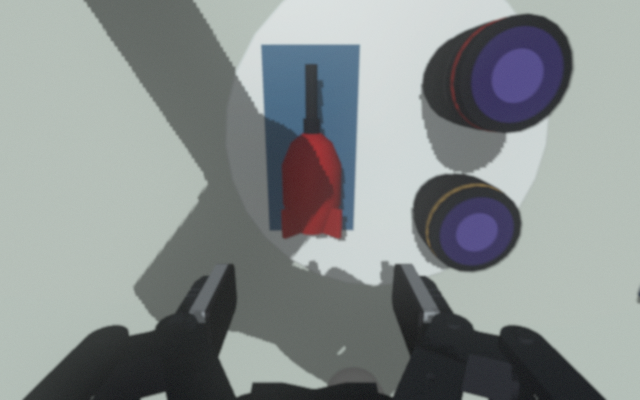

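The wrist view shows the blower at (312,160), lying along the mat (262–360, 45–230) and centred, with the lenses untouched. Next I move behind the lid with the fingers shut.

Emit:
apply_moves(
  series=[
    [0,0,-30,0,0,0,0],
    [0,0,-30,0,0,0,0],
    [47,26.5,0,0,0,0,0],
    [47,26.5,0,0,0,0,0],
    [47,26.5,0,0,0,0,0],
    [47,26.5,0,0,0,0,0],
    [47,26.5,0,0,0,0,0],
    [47,26.5,0,0,0,0,0],
    [47,26.5,0,0,0,0,0],
    [47,26.5,0,0,0,0,0],
    [49,26,0,0,0,0,0],
    [0,0,0,0,0,0,0],
  ],
)

```text
time_s: 10.72
position: [0.6745, 0.1835, 0.2636]
tool_rot: [[0.065, 0.998, -0.005], [0.998, -0.065, -0.0], [-0.0, -0.005, -1.0]]
ft_force: [0.3, -0.6, -0.5]
grip_width: 0.0
gripper_force: 0.0
```

Emit:
apply_moves(
  series=[
    [0,0,0,0,0,9.6,0],
    [0,0,0,0,0,9.6,0],
    [0,0,0,0,0,9.6,0],
    [0,0,0,0,0,9.6,0],
    [0,0,0,0,0,9.6,0],
    [0,0,0,0,0,9.6,0],
    [0,0,0,0,0,9.6,0],
    [0,0,0,0,0,9.6,0],
    [0,0,0,0,0,9.4,0],
    [0,0,0,0,0,0,0],
    [0,0,0,0,0,0,0],
  ],
)

```text
time_s: 12.1
position: [0.6738, 0.1799, 0.2672]
tool_rot: [[1.0, 0.0, -0.001], [0.0, -1.0, -0.0], [-0.001, 0.0, -1.0]]
ft_force: [-0.1, -0.3, -1.1]
grip_width: 0.0001
gripper_force: 0.0
```

Emit:
apply_moves(
  series=[
    [0,0,40,0,0,0,0],
    [0,0,32,0,0,0,0],
    [0,0,0,0,0,0,0],
    [-20,0,0,0,0,0,0],
    [-15,0,0,0,0,0,0],
    [-15,0,0,0,0,0,0],
    [-15,0,0,0,0,0,0],
    [-19,0,1,0,0,0,0],
    [-19,0,1,0,0,0,0],
    [0,0,0,0,0,0,0],
  ],
)

```text
time_s: 13.35
position: [0.571, 0.1807, 0.1958]
tool_rot: [[1.0, -0.001, 0.003], [-0.001, -1.0, 0.0], [0.003, -0.0, -1.0]]
ft_force: [0.6, 0.0, -0.0]
grip_width: 0.0003
gripper_force: 0.0
```

```bash
python3 - <<'E'
from h import *
im=get_image("scene"); c=im["frame"][100:230,300:470]; c=cv2.resize(c,None,fx=4,fy=4,interpolation=cv2.INTER_CUBIC); im["frame"]=c; save(im,"s2")
E
```

```text
(no output)
```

View pics/s2.png

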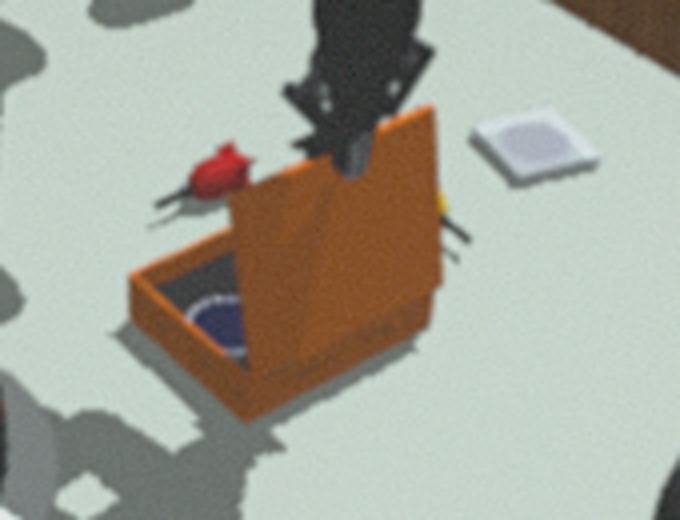

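The scene crop shows the fingertip at crop (350,160) behind the lid's free edge, with the lid now tilted forward past vertical. I continue along the arc.

Emit:
apply_moves(
  series=[
    [-18,0,6,0,0,0,0],
    [-18,0,9,0,0,0,0],
    [-17,0,10,0,0,0,0],
    [-15,0,11,0,0,0,0],
    [-14,0,14,0,0,0,0],
    [-12,0,15,0,0,0,0],
    [-9,0,17,0,0,0,0],
    [-8,0,17,0,0,0,0],
    [-4,0,12,0,0,0,0],
    [-2,0,10,0,0,0,0],
    [0,0,0,0,0,0,0],
  ],
)

```text
time_s: 14.78
position: [0.4541, 0.1809, 0.0724]
tool_rot: [[1.0, -0.002, -0.001], [-0.002, -1.0, -0.0], [-0.001, 0.0, -1.0]]
ft_force: [-0.5, -0.0, 0.1]
grip_width: -0.0004
gripper_force: 0.0
```

Emit:
apply_moves(
  series=[
    [-5,0,4,0,0,0,0],
    [0,0,3,0,0,0,0],
    [0,0,2,0,0,0,0],
    [0,0,2,0,0,0,0],
    [0,0,1,0,0,0,0],
    [0,0,0,0,0,0,0],
    [0,0,0,0,0,0,0],
  ],
)

```text
time_s: 15.65
position: [0.4491, 0.1809, 0.0608]
tool_rot: [[1.0, -0.002, 0.0], [-0.002, -1.0, -0.0], [0.0, 0.0, -1.0]]
ft_force: [-0.3, 0.1, 0.5]
grip_width: -0.0001
gripper_force: 0.0
```

Emit:
apply_moves(
  series=[
    [0,0,1,0,0,0,0],
    [0,0,1,0,0,0,0],
    [0,0,0,0,0,0,0],
  ],
)

```text
time_s: 16.02
position: [0.4492, 0.1809, 0.0598]
tool_rot: [[1.0, -0.002, 0.001], [-0.002, -1.0, 0.0], [0.001, -0.0, -1.0]]
ft_force: [-2.6, -0.4, 12.8]
grip_width: -0.0001
gripper_force: 6.3
```

Emit:
apply_moves(
  series=[
    [0,0,1,0,0,0,0],
    [0,0,1,0,0,0,0],
    [0,0,0,0,0,0,0],
  ],
)

```text
time_s: 16.4
position: [0.4492, 0.1809, 0.0593]
tool_rot: [[1.0, -0.002, 0.002], [-0.002, -1.0, 0.0], [0.002, -0.0, -1.0]]
ft_force: [-8.8, -2.6, 32.6]
grip_width: 0.0001
gripper_force: 16.3
```

Emit:
apply_moves(
  series=[
    [0,0,-5,0,0,0,0],
    [0,0,-30,0,0,0,0],
    [0,0,-50,0,0,0,0],
    [0,0,-50,0,0,0,0],
    [0,50,0,0,0,0,0],
    [0,-50,0,0,0,0,0],
    [0,0,-50,0,0,0,0],
    [0,0,0,0,0,0,0],
    [0,0,0,0,0,0,0],
  ],
)

```text
time_s: 17.52
position: [0.4487, 0.1808, 0.2412]
tool_rot: [[1.0, -0.002, -0.001], [-0.002, -1.0, -0.0], [-0.001, 0.0, -1.0]]
ft_force: [-0.5, 0.6, -0.3]
grip_width: 0.0001
gripper_force: 0.0
```

```bash
python3 - <<'E'
from h import *
im=get_image("scene"); P=pts(im); save(im,"s3")
f=im["frame"]; hsv=cv2.cvtColor(f,cv2.COLOR_RGB2HSV).astype(int); H,S=hsv[...,0],hsv[...,1]
m=(H>5)&(H<20)&(S>120)&(P[...,0]>.435)&(P[...,0]<.575)&(P[...,1]>.09)&(P[...,1]<.27)&(P[...,2]>.05)&(P[...,2]<.12)
q=P[m]; A=np.c_[q[:,0]-.588,q[:,1]-.18,np.ones(len(q))]; print(len(q),np.linalg.lstsq(A,q[:,2],rcond=None)[0])
d=np.load("scene0.npz"); P0=d["P"]
m=(P[...,0]>.3)&(P[...,0]<.47)&(P[...,1]<-.08)&(P[...,1]>-.3)&(P[...,2]>.045); print("blower",rect(P[m&((H<5)|(H>174))&(S>140)]),rect(P[m]))
E
```

```text
1460 [ 0.00060022 -0.00058762  0.06039414]
blower (array([ 413., -226.]), array([83., 48.]), 81.0) (array([ 415., -199.]), array([140.,  52.]), 81.0)
```

View pics/s3.png

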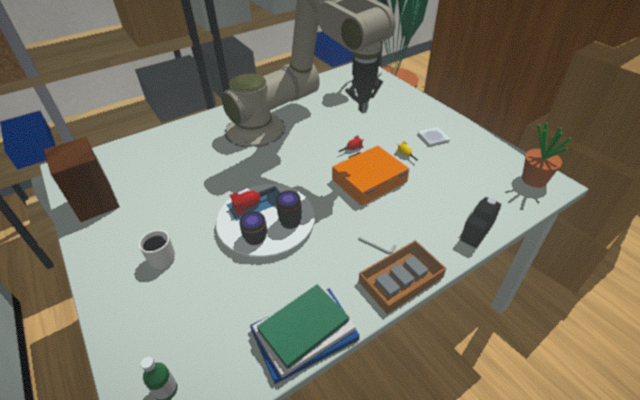

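The scene shows the case shut at (370,175), with its lid flat at 60 mm and a slope of 0.0006. The blower lies on the mat at (250,203), the lenses stand, and the arm is clear.

```bash
python3 -c "
from rig import env
print(env.close_job())"
```

```text
the job is handed in; nothing more can be done
None
```

I've handed the job in: the blower lies lengthwise on the blue mat about 6 mm off centre, the lid is pressed shut past its snap, and both lenses are still standing; no verdict came back.

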